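# Latch the sliding lid of a food carrier

### The arm

A 6-joint arm with a two-finger parallel gripper is mounted at the origin on a cart in front of the work surface, level with it; the furniture and walls round the work are solid. World frame = base frame: x ahead of the robot, y to its left, z up, the work surface at z = 0. Lengths are in m, angles in rad, forces in N, time in s.
With the tool pointing down it reaches from about 0.3 to 0.875 m from the base axis. Payload 6.4 kg.
Tool frame: the origin (TCP) lies between the finger pads; the fingertips stand 25 mm ahead of it and the grasp point (between the pads) lies 6 mm ahead of it; z points along the fingers, y is the line along which they close (so a half turn about z gives the same grasp; the last joint's range is limited). The gripper opens to 85 mm and grips with 20 to 120 N. Pads are 22 mm wide; open, the fingers measure 114 mm over their backs; the gripper's body (76 mm by 85 mm) begins 54 mm behind the grasp point. The pads swing forward as they close: fully open they stand 13 mm farther back than shut.
Start: joints at [-1.42, 0.181, 1.607, -0, 1.354, -0.206], TCP at [0.201, -0.539, 0.256] pointing down, gripper open.
Joint ranges: [-2.99, 2.99], [-0.89, 2.07], [0.3, 2.58], [-1.14, 4.28], [0, 2.63], [-3.12, 3.12]. Speed limits (rad/s): [2.57, 2.57, 3.01, 3.14, 3.14, 3.14].

### API

Orientations are given as a unit quaternion [w, x, y, z].
In Python, from bench import ctrl gives the robot as it stands.
- The arm moves only by the tool servo_tool, never from a script. Its argument "series" is text: rows parted by semicolons, each of 7 numbers parted by spaces: the gripper command: -1 is fully open, 1 is shut, values between are in proportion, then the shift along the tool's x, y, z in m, then the turn, a rotation vector about the tool's x, y, z in degrees. A call has 1 to 12 rows; each row is the pose to reach, as a shift and turn from the pose commanded when the call began, along the tool's axes at that moment; what a row does not reach only later rows make up. A row lasts 1/12 s, in which the tool goes at most 41.7 mm and 7.16 degrees, less where a joint would pass 70% of its speed; a pose out of reach is approached as far as the arm can. A call with a gripper value outside its range is refused whole. The fingers move at their own pace and stop on an object; the grip force is fixed at half the most. Time passes only in rows, so rows that repeat a pose let the fingers close. It gives the time, the measured TCP pose, the force, the opening and the grip force at its end, in the units of the state.
- ctrl.get_obs(): the state, without advancing time (a new reading comes with each control period).
- ctrl.camera(name): name is "side" or "top" or "wrist"; returns a dict with "img" (480x640x3 uint8, red, green, blue), "z_map" (480x640 float32, m along the optical axis (not along the pixel's ray), 0 where there is no reading), "fovy" (degrees; the focal length in pixels is half the picture's height over the tangent of half this angle, whatever the lens; pixels are square), "cx", "cy" (the principal point, pixels), "extrinsics" (4x4, takes a point from camera to world coordinates); the wrist camera has in their place "T_tool_cam" (4x4, takes a point from camera to tool coordinates, whose origin is the TCP and whose axes are the flange's). Camera axes: x right, y down, z forward; pixel columns grow to the right and rows downward; lengths in m; the calibration is good to about 2 mm. A picture is of the moment at which its call begins: read the wrist's pose just before it.
- ctrl.hand_in(): hands the job in; it is judged then, once.
The state is a dict: "time_s": time; "q": joint angles; "dq": joint speeds; "joint_efforts": joint torques, N m; "eef_pos": TCP position; "eef_rot": TCP orientation; "wrist_force": force on the tool from outside, world axes, zero at the start; "torque": the same for the moment, N m; "opening": opening from 0.0 (shut) to 1.0 (fully open); "grasp_force": force on a finger pad.
Only numpy, scipy, OpenCV 4.12 (cv2) and the standard library are available. Lean on these libraries where they do the work, as an engineer would, in place of code of your own. Each camera call takes 0.05 s, during which the arm holds its last target. There are 200 camera calls.

### The job

Close up the food carrier: slide its lid shut until you feel it press on the rubber seal, hook the latch's wire loop over the keeper on the lid, then swing the lever over and press it down past centre and firmly home on its rubber rest, so that the latch holds by itself. Feel your way and do not force the lid or the lever, leave the things round about as they are, and let go at the end.

Things in the scene. Friction and masses are not known exactly. Their poses are not given: they have to be found in the camera images.
- carrier: Low grey insulated food carrier, fixed to the bench, 220 mm (x) by 320 mm (y), top 100 mm above the bench. Origin on the bench, under the middle of the latch in x; the carrier reaches from y = -170 to +150 mm of it. Own z up. Fixed deck on its +y part (from y = +20 mm), sliding lid on its -y part; both tops are level at z = 100 mm. The latch works in the carrier's y-z plane at x = 0. A scourer lies loose on the deck, at x above +34 mm.
- lid (a joint): How far the lid is open, m: it slides along the carrier's -y as it opens. It meets the rubber seal somewhere between 0.004 and 0.009 (seals differ and this is not measured: feel for it; the seal begins to yield at about 6 N and takes 8 N more for each mm); fully clamped by the latch it reads about 0. Over 20 N is forcing. Drags with about 3 N and stays where left.
- lid_rib (a point): Middle of the raised grip rib on the lid: 120 mm (x) by 12 mm (y) by 30 mm high, standing on the lid; this point is 15 mm above the lid's top. Push or pinch the rib to slide the lid. It lies 111 mm to the carrier's -y side of the keeper.
- keeper (a point): The seat in the steel keeper on the lid, where the centre of the loop's bar rests when hooked: 8 mm above the lid's top. The keeper is 20 mm wide (x) and 17 mm high: an upright post on the +y (lever) side of the seat, whose face is 2.5 mm from the seat, with a lip on top of it that overhangs towards -y and ends 5.5 mm beyond the seat; the lip's underside is 13 mm above the lid. The bar must come down past the lip on its -y side, then back under it to +y.
- loop_bar (a point): Middle of the end bar of the steel wire loop (bail). Wire 5 mm thick, loop 37 mm wide over all (bar along the carrier's x), bar 70 mm from the loop's hinge pin on the lever. The loop swings stiffly on its pin and stays where left; frame of the loop: y along the loop from bar to pin (nearly), x along the bar.
- loop_tab (a point): Centre of the finger tab on the end of the loop: 12 mm wide (x), 10 mm thick (y), 24 mm high, all in the loop's own frame; it stands 15 mm beyond the bar (loop's -y) and 18 mm above it (loop's +z). Pinch it across x from above; the loop can pivot between the fingers. Pulling it towards the carrier's -y draws the lever along (about 2 N), which gives the slack needed to pass the lip.
- loop (a joint): Angle of the loop against the lever, rad: 0 when both lie flat as latched; the loop's rise above level, towards -y, is about (loop - lever).
- lever (a joint): Lever angle, rad: 0 = level, pointing to the carrier's +y; pi/2 = upright; more leans to the keeper, up to 2.5. Stays where left while slack. Hooked, it gets stiff (3 to 8 N at its end) from about 1.3 down, passes centre near 0.3, then snaps down onto a rubber rest that stops it somewhere from -0.04 to 0.13 (not measured: feel for it). Press it home with about 12 N; over 20 N is forcing.
- lever_end (a point): Point on the pressing face of the lever (the top when closed), 56 mm from the pivot (the face's plane passes 5.5 mm from the pin's axis); the lever is a steel plate 16 mm wide (x) and 5 mm thick, 68 mm long from the pivot, with its end turned up 6 mm beyond this point. The frame's z is the face's outward normal, y runs along the lever away from the pivot. When closed the face is 119 to 129 mm above the bench here.
- latch_pivot (a point): Lever's hinge pin: axis along the carrier's x, on the fixed deck at y = +35 mm, 16 mm above the deck. The loop's pin is on the lever 16 mm from this pivot.

How it is judged:
By the outcome, as a careful person would: the job done as asked, in the order asked, and still so for the second after the job is handed in, with the robot touching nothing.
It also fails if it takes over 67 s, if anything falls off the work surface, if the arm or the gripper's body presses on something with over 40 N, if the wrist force passes 120 N, or if a joint passes its speed limit or range.

## Working session

There is one attempt and no reset: what is moved stays moved. The work goes in short steps, Python scripts to look and compute and a tool call to move; the robot and the scene stay as the last step left them, time stands still between calls to the robot, and variables do not carry over. Pictures are saved under pics/ and viewed, at most 10 in all, crops included, and the job is handed in when it is done.

Besides the shell and the picture viewer there is one more tool, called after "Request:" as name(argument=value, ...) on one line, values as JSON. servo_tool: Moves the arm, as the interface text tells. Its arguments: {"type":"object","properties":{"series":{"type":"string"}},"required":["series"]}

```bash
ls; mkdir -p pics
cat > h.py <<'E'
import numpy as np, cv2
from bench import ctrl
from scipy.spatial.transform import Rotation as R
def rot(o): 
    q=o["eef_rot"]; return R.from_quat([q[1],q[2],q[3],q[0]]).as_matrix()
def cam(n):
    o=ctrl.get_obs(); c=ctrl.camera(n)
    if "extrinsics" in c: T=np.array(c["extrinsics"])
    else:
        W=np.eye(4); W[:3,:3]=rot(o); W[:3,3]=o["eef_pos"]; T=W@np.array(c["T_tool_cam"])
    f=240/np.tan(np.radians(c["fovy"])/2)
    return c,T,f
def cloud(c,T,f):
    z=c["z_map"]; v,u=np.mgrid[:480,:640]
    P=np.stack([(u-c["cx"])/f*z,(v-c["cy"])/f*z,z],-1)
    return P@T[:3,:3].T+T[:3,3]
def save(n,img): cv2.imwrite("pics/"+n+".png",img[...,::-1])
E
python3 - <<'E'
from h import *
o=ctrl.get_obs(); print(o); print(rot(o).round(3))
a=[]
for n in("top","side"):
    c,T,f=cam(n); print(n,f,c["cx"],c["cy"],T.round(3).tolist()); a.append(c["img"]); np.savez(n,img=c["img"],P=cloud(c,T,f),T=T,f=f,cx=c["cx"],cy=c["cy"])
    save(n,c["img"])
E
```

```text
pics
{'time_s': 0.0, 'q': array([-1.42031736e+00,  1.81529880e-01,  1.60799115e+00, -8.27405671e-07,
        1.35379312e+00, -2.06291312e-01]), 'dq': array([-0.00022801, -0.00122184,  0.00153705, -0.00108685,  0.00042529,
        0.00053278]), 'joint_efforts': array([-1.64126810e-03, -4.44875479e+01, -3.51338053e+01, -4.38600982e-04,
        9.05655732e-03, -2.30514172e-05]), 'eef_pos': array([ 0.20076302, -0.53828026,  0.25539854]), 'eef_rot': array([-8.60422980e-04,  9.84131138e-01,  1.77440590e-01,  2.36132677e-05]), 'wrist_force': array([-0.15326466,  0.55665029,  0.35654485]), 'torque': array([-0.00951595, -0.06122809,  0.02627344]), 'grasp_force': 0.0, 'opening': 1.0000678864856176}
[[ 0.937  0.349 -0.   ]
 [ 0.349 -0.937  0.002]
 [ 0.    -0.002 -1.   ]]
top 593.9766413266963 317.08698535325357 234.53915656805952 [[0.023, -0.989, 0.145, 0.4], [-1.0, -0.022, 0.007, 0.002], [-0.003, -0.145, -0.989, 0.935], [0.0, 0.0, 0.0, 1.0]]
side 500.15663398961624 321.5020242799259 238.44388650709806 [[-0.949, -0.169, 0.267, 0.277], [-0.316, 0.524, -0.791, 0.682], [-0.006, -0.835, -0.551, 0.58], [0.0, 0.0, 0.0, 1.0]]
```

View pics/top.png

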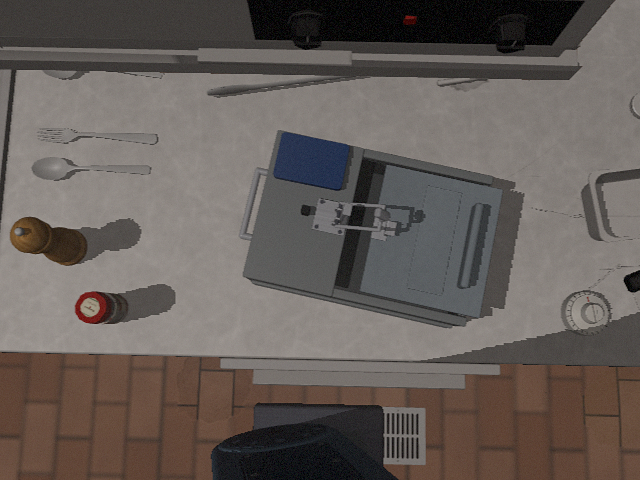

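View pics/side.png

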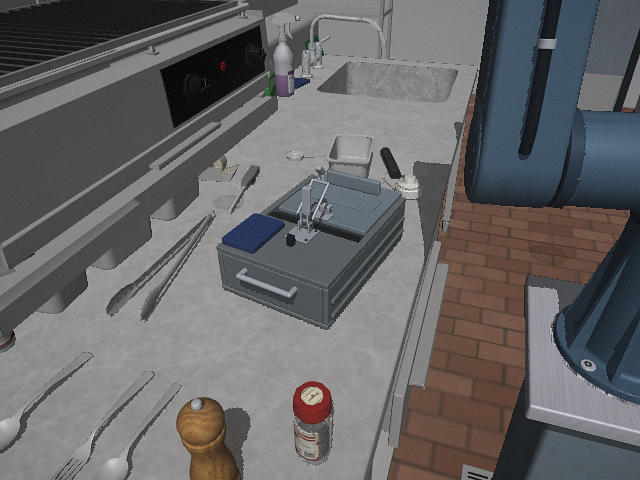

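The top view shows the carrier yawed about -13°, the latch near (350,217) with its lever upright, the rib at (473,246) and the scourer at (312,160). The side view shows the lever upright at (308,215) and the loop going towards the lid.

Run:
```python
from h import *
d=np.load("top.npz"); P=d["P"]; img=d["img"]
print("bench z",np.median(P[300:340,150:200,2]))
m=(abs(P[...,2]-.1)<.006)&(P[...,0]>.2)&(P[...,0]<.7)&(abs(P[...,1])<.4)
m[:110]=0
n,l,s,_=cv2.connectedComponentsWithStats(m.astype(np.uint8)); 
M=np.zeros_like(m)
for i in range(1,n):
    if s[i,4]>300: print(s[i]); M|=l==i
Q=P[M]
# split deck / lid by size
r=cv2.minAreaRect(Q[:,:2].astype(np.float32)*1000); print(r, np.median(Q[:,2]))
for i in range(1,n):
    if s[i,4]>2000:
        q=P[l==i]; print(i,cv2.minAreaRect(q[:,:2].astype(np.float32)*1000),np.median(q[:,2]))
rb=(P[...,2]>.12)&(P[...,2]<.14)&(np.arange(640)[None]>440)&(np.arange(640)[None]<500); rb[:180]=0; rb[310:]=0
q=P[rb]; print("rib",len(q),cv2.minAreaRect(q[:,:2].astype(np.float32)*1000),np.percentile(q[:,2],[5,50,95]))
c1=cv2.resize(img[180:260,280:440],None,fx=5,fy=5,interpolation=cv2.INTER_CUBIC)
s_=np.load("side.npz")["img"]
save("crop1",c1[:, :800]); 
save("crop2",cv2.resize(s_[155:255,260:400],None,fx=5.5,fy=5.5,interpolation=cv2.INTER_CUBIC))
```

```text
bench z -0.0004707737403508161
[  243   130   260   197 28033]
[342 206  24  20 317]
((536.559814453125, -74.58421325683594), (337.6954040527344, 220.44769287109375), 78.66142272949219) 0.10089681498004088
1 ((536.559814453125, -74.58421325683594), (337.6954040527344, 220.44769287109375), 78.66142272949219) 0.1009076265421841
rib 843 ((509.5356140136719, -204.78738403320312), (13.070650100708008, 118.91287231445312), 78.67195129394531) [0.12311334 0.12999684 0.13267726]
```

View pics/crop1.png

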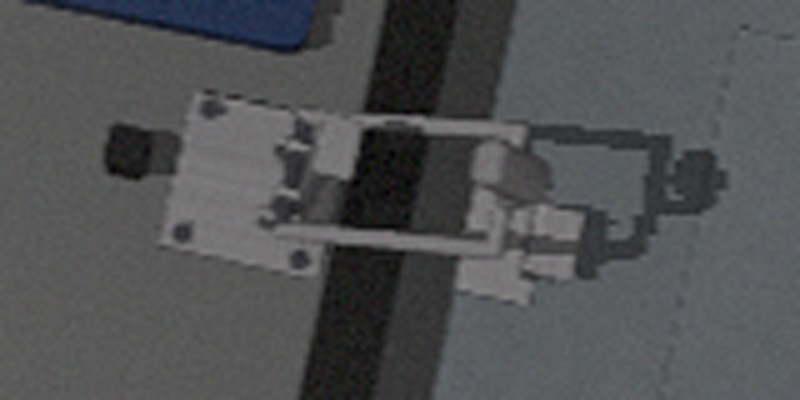

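View pics/crop2.png

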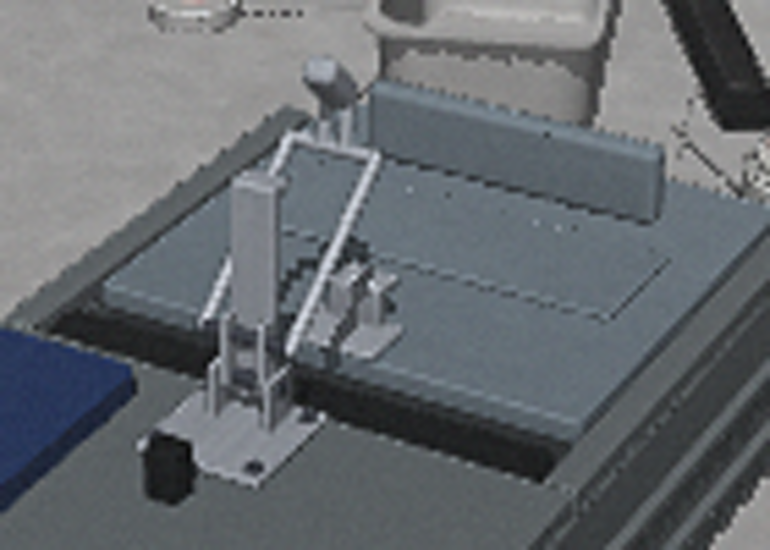

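Crop 1 shows the loop legs running from the pins near (300,125)/(280,225) to the bar around (505,190), with the tab at (510,165) and the keeper at (555,240) on the lid. Crop 2 shows the lever near upright (tip (255,180)), the bar (290,140)–(375,158), the tab (330,80) and the keeper (360,290).

```bash
cat >> h.py <<'E'
A=np.radians(-11.34); O=np.array([.5403,-.0561,0])
RC=np.array([[np.cos(A),-np.sin(A),0],[np.sin(A),np.cos(A),0],[0,0,1]])
def car(P): return (P-O)@RC
E
python3 - <<'E'
from h import *
for n in("top","side"):
    P=car(np.load(n+".npz")["P"])*1000
    X,Y,Z=P[...,0],P[...,1],P[...,2]
    b=(abs(X)<115)&(Y>-220)&(Y<170)
    dk=b&(X<-35)&(X>-90)
    print(n,"y: median z, x<-35:",[(y,int(np.median(Z[dk&(abs(Y-y)<1.5)]))) for y in list(range(-196,-130,3))+list(range(-24,30,3))+list(range(144,160,3)) if (dk&(abs(Y-y)<1.5)).any()])
    up=b&(abs(X)<40)&(Y>-100)&(Y<70)&(Z>106)
    for lo in range(106,215,6):
        k=up&(Z>=lo)&(Z<lo+6)
        if k.sum()>3:
            # cluster
            nn,l,s,_=cv2.connectedComponentsWithStats(k.astype(np.uint8),connectivity=8)
            print(lo,[(s[i,4],np.percentile(X[l==i],[3,97]).round().tolist(),np.percentile(Y[l==i],[3,97]).round().tolist()) for i in range(1,nn) if s[i,4]>3])
E
```

```text
top y: median z, x<-35: [(-196, 0), (-193, 0), (-190, 0), (-187, 99), (-184, 100), (-181, 100), (-178, 100), (-175, 100), (-172, 100), (-169, 100), (-166, 100), (-163, 101), (-160, 100), (-157, 101), (-154, 102), (-151, 108), (-148, 108), (-145, 102), (-142, 100), (-139, 100), (-136, 100), (-133, 100), (-24, 100), (-21, 99), (-18, 98), (-15, 17), (-12, 16), (-9, 16), (-6, 16), (-3, 16), (0, 98), (3, 99), (6, 99), (9, 99), (12, 99), (15, 99), (18, 99), (21, 100), (24, 100), (27, 100), (144, 100), (147, 100), (150, 99), (153, 75), (156, 74), (159, 73)]
106 [(np.int32(15), [38.0, 40.0], [55.0, 68.0]), (np.int32(8), [38.0, 39.0], [43.0, 52.0]), (np.int32(4), [-18.0, -17.0], [61.0, 64.0]), (np.int32(9), [-22.0, -17.0], [27.0, 31.0])]
112 [(np.int32(4), [39.0, 39.0], [53.0, 56.0]), (np.int32(4), [39.0, 40.0], [46.0, 50.0]), (np.int32(91), [-10.0, 9.0], [-46.0, -32.0])]
118 [(np.int32(7), [9.0, 12.0], [39.0, 42.0]), (np.int32(6), [-12.0, -11.0], [39.0, 42.0]), (np.int32(7), [-11.0, -8.0], [28.0, 33.0]), (np.int32(29), [-2.0, 8.0], [-45.0, -33.0]), (np.int32(22), [-10.0, -3.0], [-45.0, -33.0
[... 2872 characters left out ...]
8), [-10.0, 6.0], [28.0, 33.0])]
160 [(np.int32(15), [-21.0, -15.0], [-9.0, 1.0]), (np.int32(28), [-11.0, 4.0], [29.0, 33.0])]
166 [(np.int32(14), [11.0, 15.0], [-19.0, -7.0]), (np.int32(14), [-21.0, -17.0], [-15.0, -5.0]), (np.int32(28), [-10.0, 4.0], [28.0, 33.0])]
172 [(np.int32(56), [-20.0, 14.0], [-22.0, -15.0]), (np.int32(29), [-10.0, 4.0], [26.0, 33.0])]
178 [(np.int32(8), [-1.0, 2.0], [-22.0, -18.0]), (np.int32(6), [-8.0, -6.0], [-22.0, -18.0]), (np.int32(46), [-10.0, 4.0], [20.0, 33.0])]
184 [(np.int32(16), [-9.0, 2.0], [-24.0, -19.0])]
190 [(np.int32(15), [-8.0, -1.0], [-25.0, -14.0])]
196 [(np.int32(20), [-8.0, 0.0], [-21.0, -8.0])]
202 [(np.int32(26), [-8.0, 2.0], [-18.0, -7.0])]
```

```bash
cat >> h.py <<'E'
def go(x,y,z):
    "TCP target in carrier mm, tool x=+y_c, tool y=+x_c, z down -> shift (mm) and turn (deg) in tool axes"
    o=ctrl.get_obs(); r=rot(o); t=O+RC@np.array([x,y,z])/1000
    G=np.stack([RC[:,1],RC[:,0],[0,0,-1]],1)
    print("shift mm",(r.T@(t-o["eef_pos"])*1000).round(1),"turn",np.degrees(R.from_matrix(r.T@G).as_rotvec()).round(2),"now",(car(o["eef_pos"])*1000).round(1),"t",round(o["time_s"],2))
E
python3 -c "
from h import *
go(-1.5,-185,250);go(-1.5,-185,137)"
```

```text
shift mm [ 387.8 -176.8    5.9] turn [ -0.07  -0.06 -58.22] now [-238.1 -539.6  255.5] t 0.1
shift mm [ 387.8 -176.6  118.9] turn [ -0.07  -0.06 -58.22] now [-238.1 -539.6  255.5] t 0.1
```

Request:
servo_tool(series="1 0.388 -0.177 0.006 0 0 -58.2;1 0.388 -0.177 0.006 0 0 -58.2;1 0.388 -0.177 0.006 0 0 -58.2;1 0.388 -0.177 0.006 0 0 -58.2;1 0.388 -0.177 0.006 0 0 -58.2;1 0.388 -0.177 0.006 0 0 -58.2;1 0.388 -0.177 0.006 0 0 -58.2;1 0.388 -0.177 0.006 0 0 -58.2;1 0.388 -0.177 0.006 0 0 -58.2;1 0.388 -0.177 0.006 0 0 -58.2;1 0.388 -0.177 0.006 0 0 -58.2;1 0.388 -0.177 0.006 0 0 -58.2")

```text
time_s: 1.1
eef_pos: [0.504, -0.2348, 0.2497]
eef_rot: [-0.001, 0.772, 0.635, 0.0]
wrist_force: [-1.2, -0.8, 0.1]
opening: -0.001
grasp_force: 0.0
```

```bash
python3 -c "
from h import *
go(-1.5,-185,136)
print(ctrl.get_obs()['opening'])"
```

```text
shift mm [ -2.8  -1.  113.7] turn [-0.04 -0.05  0.25] now [  -0.5 -182.3  249.7] t 1.1
-0.0009587730035597657
```

Request:
servo_tool(series="1 -0.002 -0.001 0.04 0 0 0;1 -0.002 -0.001 0.08 0 0 0;1 -0.002 -0.001 0.105 0 0 0;1 -0.002 -0.001 0.114 0 0 0;1 -0.002 -0.001 0.114 0 0 0;1 -0.002 -0.001 0.114 0 0 0;1 -0.002 -0.001 0.114 0 0 0")

```text
time_s: 1.68
eef_pos: [0.5022, -0.2407, 0.1385]
eef_rot: [0.002, 0.774, 0.633, 0.0]
wrist_force: [0.2, -0.3, 0.3]
opening: -0.003
grasp_force: 0.0
```

Request:
servo_tool(series="1 0.003 0 0 0 0 0;1 0.006 0 0 0 0 0;1 0.008 0 0 0 0 0;1 0.01 0 0 0 0 0;1 0.012 0 0 0 0 0;1 0.014 0 0 0 0 0;1 0.015 0 0 0 0 0;1 0.016 0 0 0 0 0;1 0.016 0 0 0 0 0")

```text
time_s: 2.43
eef_pos: [0.5044, -0.2233, 0.1362]
eef_rot: [-0.0, 0.774, 0.634, -0.0]
wrist_force: [-0.4, 0.1, 0.1]
opening: 0.002
grasp_force: 0.0
```

Request:
servo_tool(series="1 0.0015 0 0 0 0 0;1 0.003 0 0 0 0 0;1 0.0045 0 0 0 0 0;1 0.006 0 0 0 0 0;1 0.007 0 0 0 0 0;1 0.008 0 0 0 0 0")

```text
time_s: 2.93
eef_pos: [0.506, -0.2158, 0.1363]
eef_rot: [0.0, 0.774, 0.634, -0.0]
wrist_force: [0.4, -3.6, -1.2]
opening: 0.001
grasp_force: 1.6
```

Request:
servo_tool(series="1 0.0015 0 0 0 0 0;1 0.003 0 0 0 0 0;1 0.004 0 0 0 0 0;1 0.005 0 0 0 0 0")

```text
time_s: 3.27
eef_pos: [0.507, -0.2106, 0.1363]
eef_rot: [0.0, 0.774, 0.634, 0.0]
wrist_force: [-1.0, -3.0, -1.3]
opening: 0.001
grasp_force: 1.5
```

Request:
servo_tool(series="1 0.001 0 0 0 0 0;1 0.002 0 0 0 0 0;1 0.003 0 0 0 0 0;1 0.003 0 0 0 0 0")

```text
time_s: 3.6
eef_pos: [0.5076, -0.2075, 0.1363]
eef_rot: [-0.0, 0.774, 0.634, 0.0]
wrist_force: [1.1, -2.3, -0.4]
opening: 0.002
grasp_force: 1.1
```

```bash
python3 -c "
from h import *
go(-1.5,-150,136)
c,T,f=cam('top');P=car(cloud(c,T,f))*1000;X,Y,Z=P[...,0],P[...,1],P[...,2]
k=(abs(X)<70)&(abs(X)>25)&(Y>-200)&(Y<-100)&(Z>120)&(Z<135);print('rib',np.percentile(Y[k],[3,50,97]))
g=(abs(X)>35)&(abs(X)<80)&(abs(Y)<30);print([(y,int(np.median(Z[g&(abs(Y-y)<1)]))) for y in range(-24,8,2)])"
```

```text
shift mm [4.9 0.8 0.3] turn [-0.   -0.02 -0.01] now [  -2.3 -154.9  136.3] t 3.6
rib [-140.86666249 -133.9653026  -131.38885854]
[(-24, 100), (-22, 100), (-20, 100), (-18, 100), (-16, 100), (-14, 100), (-12, 100), (-10, 100), (-8, 100), (-6, 100), (-4, 99), (-2, 99), (0, 98), (2, 100), (4, 99), (6, 99)]
```

Request:
servo_tool(series="1 0.0005 0 0 0 0 0;1 0.001 0 0 0 0 0;1 0.001 0 0 0 0 0")

```text
time_s: 3.9
eef_pos: [0.5077, -0.2068, 0.1363]
eef_rot: [0.0, 0.774, 0.634, 0.0]
wrist_force: [0.6, -3.0, -1.6]
opening: 0.002
grasp_force: 1.3
```

Request:
servo_tool(series="1 0.0005 0 0 0 0 0;1 0.001 0 0 0 0 0;1 0.001 0 0 0 0 0")

```text
time_s: 4.15
eef_pos: [0.508, -0.2058, 0.1363]
eef_rot: [-0.0, 0.774, 0.634, 0.0]
wrist_force: [0.4, -2.8, -1.4]
opening: 0.0
grasp_force: 1.4
```

Request:
servo_tool(series="1 0.0005 0 0 0 0 0;1 0.001 0 0 0 0 0;1 0.001 0 0 0 0 0")

```text
time_s: 4.4
eef_pos: [0.508, -0.2055, 0.1363]
eef_rot: [0.0, 0.774, 0.634, -0.0]
wrist_force: [0.3, -6.8, -0.9]
opening: -0.001
grasp_force: 2.9
```

Request:
servo_tool(series="1 0.0003 0 0 0 0 0;1 0.0006 0 0 0 0 0;1 0.0006 0 0 0 0 0")

```text
time_s: 4.65
eef_pos: [0.508, -0.2055, 0.1363]
eef_rot: [0.001, 0.774, 0.634, -0.001]
wrist_force: [-1.2, -7.8, -2.5]
opening: 0.001
grasp_force: 4.0
```

Request:
servo_tool(series="1 0.0003 0 0 0 0 0;1 0.0005 0 0 0 0 0;1 0.0005 0 0 0 0 0")

```text
time_s: 4.9
eef_pos: [0.508, -0.2054, 0.1363]
eef_rot: [0.001, 0.774, 0.634, -0.001]
wrist_force: [-1.5, -9.5, -2.8]
opening: 0.0
grasp_force: 4.7
```

The lid is on the seal: force climbed from 3 to about 9.5 N with no motion. I'll back off, rise, and measure the tab and keeper.

Request:
servo_tool(series="1 -0.008 0 0 0 0 0;1 -0.015 0 -0.02 0 0 0;1 -0.015 0 -0.06 0 0 0;1 -0.015 0 -0.1 0 0 0;0.2 -0.015 0 -0.14 0 0 0;0.2 -0.015 0 -0.145 0 0 0;0.2 -0.015 0 -0.145 0 0 0;0.2 -0.015 0 -0.145 0 0 0")

```text
time_s: 5.57
eef_pos: [0.5053, -0.2181, 0.2811]
eef_rot: [-0.0, 0.774, 0.634, 0.0]
wrist_force: [0.0, -0.1, -1.1]
opening: 0.401
grasp_force: 0.0
```

```bash
cat > m.py <<'E'
from h import *
import sys
for n in ("top","side"):
    c,T,f=cam(n); P=car(cloud(c,T,f))*1000; X,Y,Z=P[...,0],P[...,1],P[...,2]
    b=(abs(X)<24)&(Y>-110)&(Y<110)&(Z>105)&(Z<218)
    nm=sys.argv[1]+n
    np.save(nm,P)
    k=b&(abs(X+1)>11.5)&(abs(X+1)<20)
    h=lambda k:(int(k.sum()),*[np.percentile(q[k],[5,50,95]).round(1).tolist() for q in (X,Y,Z)])
    print(n,"kp",h(b&(abs(X)<13)&(Z>109)&(Z<120)&(Y<-15)),"rib",h((abs(X)<60)&(Y<-115)&(Y>-160)&(Z>126)&(Z<133)))
    for y in range(-75,45,6):
        q=k&(abs(Y-y)<3)
        if q.sum()>4: print("leg",y,q.sum(),np.median(Z[q]).round(1),end="; ")
    print()
    q=b&(Z>183)&(abs(X)<12); 
    for lo,hi in((-60,8),(8,60)):
        w=q&(Y>lo)&(Y<hi)
        if w.sum()>5: print("hi",h(w))
    v,u=np.where(b); 
    if len(v): 
        im=c["img"][max(v.min()-8,0):v.max()+8,max(u.min()-8,0):u.max()+8]; s=min(800/im.shape[1],600/im.shape[0]); save(nm,cv2.resize(im,None,fx=s,fy=s,interpolation=cv2.INTER_CUBIC))
o=ctrl.get_obs(); print((car(o["eef_pos"])*1000).round(1),o["wrist_force"].round(1),o["opening"],o["time_s"])
E
python3 m.py a
```

```text
top kp (77, [-10.1, -0.7, 8.2], [-29.7, -20.6, -16.3], [112.7, 117.2, 119.4]) rib (698, [-54.1, -3.0, 52.2], [-140.5, -134.9, -130.0], [127.4, 130.1, 132.4])
leg -75 9 105.3; leg -69 6 105.5; leg -21 31 177.4; leg -15 42 174.3; leg -9 41 169.2; leg -3 37 164.7; leg 3 40 160.3; leg 9 36 155.5; leg 15 29 151.0; leg 21 31 145.6; leg 27 25 141.6; leg 33 38 136.5; leg 39 21 134.1; 
hi (161, [-6.2, -1.5, 4.5], [-27.2, -18.3, -9.3], [194.5, 204.8, 209.9])
hi (89, [-7.5, -0.6, 6.5], [21.0, 25.8, 30.3], [183.5, 184.9, 186.7])
side kp (60, [-12.5, -5.5, 2.8], [-28.3, -19.8, -15.7], [109.5, 115.2, 117.2]) rib (179, [-55.6, -7.9, 46.2], [-138.8, -133.2, -129.2], [126.3, 128.3, 130.2])
leg -21 19 174.1; leg -15 21 171.4; leg -9 19 168.5; leg -3 15 162.9; leg 3 10 158.8; leg 9 14 152.3; leg 15 10 149.7; leg 21 22 143.5; leg 27 30 138.8; leg 33 30 133.2; leg 39 32 119.5; 
hi (82, [-8.8, -5.7, 1.9], [-23.9, -14.6, -8.7], [184.9, 198.6, 207.3])
hi (14, [-9.5, -3.1, 2.3], [23.2, 27.7, 31.2], [183.1, 183.5, 184.0])
[  -3.4 -165.5  279.1] [-0.4  0.4 -0.2] 0.40343458819744143 5.6667
```

```bash
python3 -c "
from h import *
go(-1.5,-20.5,265);go(-1.5,-20.5,209)"
```

```text
shift mm [144.9   1.9  14.4] turn [-0.2  -0.12 -0.01] now [  -3.4 -165.5  279.1] t 5.67
shift mm [144.8   2.1  70.4] turn [-0.2  -0.12 -0.01] now [  -3.4 -165.5  279.1] t 5.67
```

Request:
servo_tool(series="0.2 0.04 0.002 0 0 0 0;0.2 0.08 0.002 0.005 0 0 0;0.2 0.12 0.002 0.01 0 0 0;0.2 0.14 0.002 0.012 0 0 0;0.2 0.145 0.002 0.014 0 0 0;0.2 0.145 0.002 0.035 0 0 0;0.2 0.145 0.002 0.055 0 0 0;0.2 0.145 0.002 0.068 0 0 0;0.2 0.145 0.002 0.07 0 0 0;0.2 0.145 0.002 0.07 0 0 0")

```text
time_s: 6.5
eef_pos: [0.5346, -0.0768, 0.2091]
eef_rot: [-0.002, 0.774, 0.633, -0.001]
wrist_force: [0.7, 0.0, -0.1]
opening: 0.404
grasp_force: 0.0
```

```bash
python3 m.py b; python3 -c "
from h import *
go(-1.5,-20.5,209)"
```

```text
shift mm [ 1.1 -0.9  1.5] turn [-0.11 -0.02 -0.05] now [ -0.6 -21.6 210.5] t 6.55Traceback (most recent call last):
  File "m.py", line 10, in <module>
    print(n,"kp",h(b&(abs(X)<13)&(Z>109)&(Z<120)&(Y<-15)),"rib",h((abs(X)<60)&(Y<-115)&(Y>-160)&(Z>126)&(Z<133)))
                 ~^^^^^^^^^^^^^^^^^^^^^^^^^^^^^^^^^^^^^^^
  File "m.py", line 9, in <lambda>
    h=lambda k:(int(k.sum()),*[np.percentile(q[k],[5,50,95]).round(1).tolist() for q in (X,Y,Z)])
                               ~~~~~~~~~~~~~^^^^^^^^^^^^^^^^
    return _quantile_unchecked(
        a, q, axis, out, overwrite_input, method, keepdims, weights)
    return _ureduce(a,
                    func=_quantile_ureduce_func,
    ...<5 lines>...
                    overwrite_input=overwrite_input,
                    method=method)
    r = func(a, **kwargs)
    result = _quantile(arr,
                       quantiles=q,
    ...<2 lines>...
                       out=out,
                       weights=wgt)
    slices_having_nans = np.isnan(arr[-1, ...])
                                  ~~~^^^^^^^^^
IndexError: index -1 is out of bounds for axis 0 with size 0
```

Request:
servo_tool(series="0.2 0.001 -0.001 0.001 0 0 0;1 0.001 -0.001 0.001 0 0 0;1 0.001 -0.001 0.001 0 0 0;1 0.001 -0.001 0.001 0 0 0;1 0.001 -0.001 0.001 0 0 0;1 0.001 -0.001 0.001 0 0 0")

```text
time_s: 7.05
eef_pos: [0.5353, -0.076, 0.2111]
eef_rot: [0.001, 0.774, 0.634, 0.0]
wrist_force: [-2.8, -2.1, 3.8]
opening: 0.124
grasp_force: 60.7
```

```bash
sed -i 's/h=lambda k:(/h=lambda k: 0 if k.sum()<5 else (/' m.py; python3 m.py b
```

```text
top kp (5, [-2.7, -1.1, 0.1], [-17.2, -16.7, -16.0], [112.2, 117.5, 118.7]) rib 0
leg -69 8 106.1; leg -15 7 201.2; leg -9 22 167.6; leg -3 19 164.1; leg 3 18 160.0; leg 9 32 155.1; leg 15 30 150.6; leg 21 30 146.7; leg 27 28 139.4; leg 33 37 136.0; leg 39 10 134.1; 
hi (92, [-7.4, -0.6, 6.6], [21.1, 25.8, 30.7], [183.3, 184.9, 187.0])
side kp (59, [-12.4, -5.5, 2.6], [-29.7, -20.3, -15.7], [109.7, 114.8, 117.1]) rib (160, [-55.0, -10.8, 38.8], [-139.9, -133.0, -129.0], [126.5, 128.3, 129.8])
leg -27 17 204.2; leg -21 32 181.3; leg -15 125 201.6; leg -9 39 188.9; leg -3 9 163.1; leg 3 10 158.4; leg 9 13 153.1; leg 15 11 148.9; leg 21 23 143.0; leg 27 23 138.4; leg 33 35 132.7; leg 39 30 119.5; 
hi (194, [-10.6, 3.1, 9.7], [-25.0, -11.0, -8.2], [186.9, 204.0, 216.4])
hi (15, [-7.9, -2.3, 4.0], [21.8, 28.3, 32.1], [183.1, 183.3, 184.2])
[ -1.  -20.5 211. ] [-2.8 -1.6  5.8] 0.1207430103713197 7.15
```

View pics/bside.png

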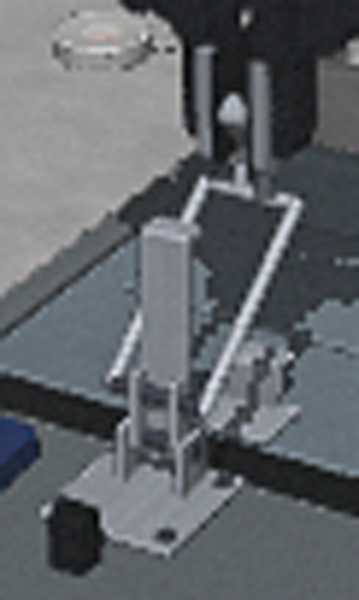

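The tab sits between the fingers at (233,105), with the bar at (205,185)–(298,205). The loop can be swung down now.

Request:
servo_tool(series="1 -0.005 0 0.004 0 0 0;1 -0.01 0 0.009 0 0 0;1 -0.015 0 0.014 0 0 0;1 -0.019 0 0.019 0 0 0;1 -0.0225 0 0.0245 0 0 0;1 -0.026 0 0.03 0 0 0;1 -0.026 0 0.03 0 0 0")

```text
time_s: 7.73
eef_pos: [0.5301, -0.1017, 0.1803]
eef_rot: [0.0, 0.774, 0.633, 0.0]
wrist_force: [-2.2, -1.0, 6.3]
opening: 0.119
grasp_force: 64.7
```

```bash
python3 m.py c
```

```text
top kp (131, [-8.3, 0.1, 8.7], [-29.4, -22.7, -16.4], [115.3, 117.7, 119.2]) rib (524, [-55.2, -17.2, 21.1], [-140.3, -134.8, -130.0], [127.2, 130.1, 132.2])
leg -39 19 164.6; leg -33 24 149.4; leg -27 17 147.6; leg -21 28 146.1; leg -15 41 145.1; leg -9 38 143.3; leg -3 19 141.6; leg 33 17 135.1; leg 39 8 120.2; 
side kp (53, [-12.3, -7.3, 7.2], [-26.9, -18.6, -16.2], [109.4, 115.4, 117.5]) rib (126, [-55.8, -22.4, 16.4], [-139.2, -133.0, -128.8], [126.5, 128.4, 130.2])
leg -57 20 208.7; leg -51 36 182.5; leg -45 20 178.1; leg -39 129 179.5; leg -33 98 200.6; leg -27 10 145.2; leg -21 13 144.1; leg -15 7 142.8; leg -9 7 141.1; leg -3 8 140.4; leg 3 7 138.9; leg 9 8 137.2; leg 15 12 135.9; leg 21 16 134.5; leg 27 17 132.7; leg 33 35 130.6; leg 39 15 112.2; 
hi (193, [-10.4, 5.5, 10.8], [-55.6, -38.0, -33.4], [184.3, 200.0, 214.7])
[ -1.  -46.5 180.7] [-3.2 -2.   5. ] 0.12394588607310988 7.8333
```

Request:
servo_tool(series="1 -0.0035 0 0.003 0 0 0;1 -0.007 0 0.0065 0 0 0;1 -0.01 0 0.01 0 0 0;1 -0.013 0 0.014 0 0 0;1 -0.0145 0 0.019 0 0 0;1 -0.016 0 0.0235 0 0 0;1 -0.017 0 0.028 0 0 0;1 -0.017 0 0.028 0 0 0")

```text
time_s: 8.5
eef_pos: [0.5268, -0.1178, 0.1522]
eef_rot: [-0.0, 0.774, 0.633, 0.0]
wrist_force: [-1.9, -1.1, 6.2]
opening: 0.12
grasp_force: 65.0
```

```bash
python3 m.py d
```

```text
top kp 0 rib (465, [-55.5, -22.9, 11.4], [-140.6, -134.9, -130.0], [127.0, 130.1, 132.3])
leg -57 12 148.0; leg -51 10 172.8; leg -45 19 125.1; leg -39 23 125.4; leg -33 22 125.6; leg -27 9 125.6; leg 3 14 128.7; leg 9 24 128.5; leg 15 30 129.3; leg 21 40 129.1; leg 27 25 119.0; leg 33 16 106.4; leg 39 12 117.3; 
side kp (45, [-12.4, -1.8, 4.0], [-42.0, -20.0, -15.6], [110.2, 115.6, 119.3]) rib (103, [-56.6, -28.4, -1.3], [-139.3, -133.4, -129.0], [126.2, 128.2, 129.9])
leg -75 11 185.9; leg -69 37 177.2; leg -63 36 158.2; leg -57 119 150.6; leg -51 124 178.8; leg -45 104 202.6; leg -33 7 123.1; leg -27 5 123.7; leg -21 8 124.8; leg -15 6 123.6; leg -9 7 126.1; leg -3 7 126.2; leg 3 12 126.2; leg 9 10 126.3; leg 15 13 127.3; leg 21 12 127.2; leg 27 15 125.9; leg 33 14 113.1; leg 39 16 114.2; 
hi (158, [-11.1, 4.9, 11.0], [-54.9, -49.9, -45.1], [187.0, 204.3, 216.3])
[ -1.1 -63.1 152.6] [-2.4 -0.7  4.7] 0.12238273350559055 8.6
```

View pics/dside.png

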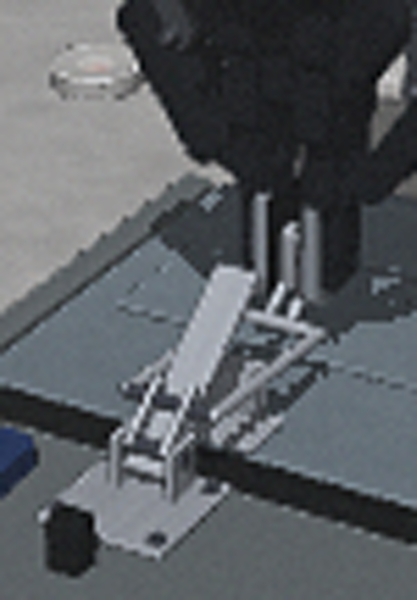

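The lever now leans about 130° and the loop is nearly level, with the bar at (285,325) on the -y side of the keeper. Lowering next.

Request:
servo_tool(series="1 0 0 0.004 0 0 0;1 0 0 0.008 0 0 0;1 0 0 0.011 0 0 0;1 0 0 0.014 0 0 0;1 0 0 0.016 0 0 0;1 0 0 0.018 0 0 0;1 0 0 0.018 0 0 0")

```text
time_s: 9.18
eef_pos: [0.5268, -0.1182, 0.1346]
eef_rot: [0.0, 0.774, 0.634, 0.0]
wrist_force: [-3.1, -2.6, 6.3]
opening: 0.121
grasp_force: 64.1
```

```bash
python3 m.py e
```

```text
top kp (47, [-11.9, -5.3, 2.3], [-49.4, -44.2, -29.5], [109.3, 110.5, 117.9]) rib (444, [-56.0, -24.6, 8.4], [-140.7, -135.0, -130.1], [127.2, 129.9, 132.3])
leg -57 10 130.5; leg -45 15 110.2; leg -39 22 111.9; leg -33 18 113.0; leg -27 10 114.9; leg 3 16 123.8; leg 9 26 125.3; leg 15 30 126.9; leg 21 40 128.8; leg 27 20 122.3; leg 33 12 106.5; leg 39 18 112.0; 
side kp (131, [-11.9, -1.9, 7.3], [-58.3, -44.9, -16.1], [109.9, 114.8, 118.9]) rib (79, [-57.6, -35.9, -11.3], [-139.2, -133.5, -129.3], [126.6, 128.6, 129.8])
leg -75 21 165.5; leg -69 36 142.8; leg -63 20 140.7; leg -57 99 135.7; leg -51 147 165.6; leg -45 151 195.1; leg -39 7 109.5; leg -21 5 115.7; leg -15 7 116.4; leg -3 5 119.5; leg 3 9 121.3; leg 15 8 125.2; leg 21 13 127.8; leg 27 17 125.8; leg 33 10 114.5; leg 39 15 112.9; 
hi (219, [-10.9, 3.7, 10.8], [-54.5, -51.4, -44.2], [184.4, 201.6, 216.9])
[ -1.  -63.5 134.8] [-3.5 -2.7  6.6] 0.12151143146694517 9.2833
```

Request:
servo_tool(series="1 0.002 0 0.0003 0 0 0;1 0.004 0 0.0006 0 0 0;1 0.006 0 0.001 0 0 0;1 0.008 0 0.001 0 0 0;1 0.01 0 0.001 0 0 0;1 0.01 0 0.001 0 0 0")

```text
time_s: 9.78
eef_pos: [0.5287, -0.1087, 0.1339]
eef_rot: [0.001, 0.774, 0.634, -0.0]
wrist_force: [-3.9, -4.0, 5.8]
opening: 0.123
grasp_force: 63.8
```

```bash
python3 m.py f
```

```text
top kp (172, [-10.3, -2.6, 8.0], [-35.8, -24.3, -16.5], [110.3, 117.0, 119.2]) rib (384, [-55.0, -22.5, 5.7], [-139.9, -134.1, -130.0], [127.0, 130.1, 132.3])
leg -45 11 129.8; leg -33 18 111.2; leg -27 20 114.2; leg -21 30 115.8; leg -15 18 117.2; leg -9 5 117.2; leg 21 15 130.7; leg 27 42 132.1; leg 33 34 133.7; leg 39 16 116.1; 
side kp (135, [-11.9, -1.1, 9.6], [-47.7, -28.9, -15.8], [110.6, 115.0, 119.0]) rib (88, [-58.0, -34.9, 10.6], [-139.7, -132.9, -128.9], [126.3, 128.4, 130.1])
leg -69 5 175.4; leg -63 24 163.1; leg -57 31 137.6; leg -51 47 131.1; leg -45 142 141.7; leg -39 169 184.1; leg -33 63 205.3; leg -27 6 110.8; leg -21 10 113.6; leg -15 7 115.2; leg 3 5 121.0; leg 15 6 125.2; leg 21 6 128.7; leg 27 12 129.1; leg 33 34 129.6; leg 39 18 112.2; 
hi (215, [-10.6, 4.2, 10.9], [-45.0, -41.1, -34.4], [185.2, 202.3, 216.6])
[ -1.  -53.9 133.9] [-4.1 -4.9  6.2] 0.12225473017966677 9.8833
```

Request:
servo_tool(series="1 0.002 0 0 0 0 0;1 0.004 0 0 0 0 0;1 0.006 0 -0.0002 0 0 0;1 0.008 0 -0.0003 0 0 0;1 0.008 0 -0.0003 0 0 0")

```text
time_s: 10.3
eef_pos: [0.5303, -0.0999, 0.1338]
eef_rot: [0.0, 0.774, 0.634, 0.0]
wrist_force: [-2.0, -1.6, 2.6]
opening: 0.123
grasp_force: 63.4
```

Request:
servo_tool(series="1 0.001 0 0 0 0 0;1 0.002 0 0 0 0 0;1 0.002 0 0 0 0 0")

```text
time_s: 10.55
eef_pos: [0.5305, -0.0992, 0.1337]
eef_rot: [0.001, 0.774, 0.634, -0.001]
wrist_force: [-3.8, -6.1, 3.2]
opening: 0.124
grasp_force: 63.6
```

```bash
python3 m.py g
```

```text
top kp (75, [-10.2, -6.0, 3.7], [-27.4, -19.7, -16.0], [111.1, 117.1, 119.6]) rib (5, [-2.6, 4.1, 6.8], [-130.0, -129.9, -129.5], [126.3, 127.3, 130.9])
leg -39 7 123.7; leg -27 9 110.9; leg -21 18 111.1; leg -15 23 114.3; leg -9 30 115.0; leg -3 29 117.5; leg 3 11 119.1; leg 33 12 130.3; leg 39 32 132.1; 
hi (59, [-7.4, -0.7, 6.6], [46.8, 49.9, 55.1], [183.1, 184.1, 186.6])
side kp (113, [-11.9, -1.6, 7.8], [-38.8, -24.3, -15.6], [110.0, 115.1, 118.4]) rib (90, [-57.4, -31.2, 15.7], [-139.3, -132.7, -129.4], [126.5, 128.5, 129.9])
leg -57 5 176.0; leg -51 39 160.6; leg -45 30 135.6; leg -39 102 132.3; leg -33 159 160.7; leg -27 156 191.1; leg -21 27 202.2; leg -15 8 111.4; leg -9 9 113.8; leg -3 8 115.0; leg 3 9 117.7; leg 27 9 125.3; leg 33 20 117.1; leg 39 25 118.7; 
hi (216, [-10.6, 4.1, 10.8], [-34.7, -31.9, -24.1], [185.7, 201.8, 216.2])
[ -1.1 -44.2 133.8] [-4.4 -5.7  5.4] 0.12438725604314244 10.65
```

View pics/gside.png

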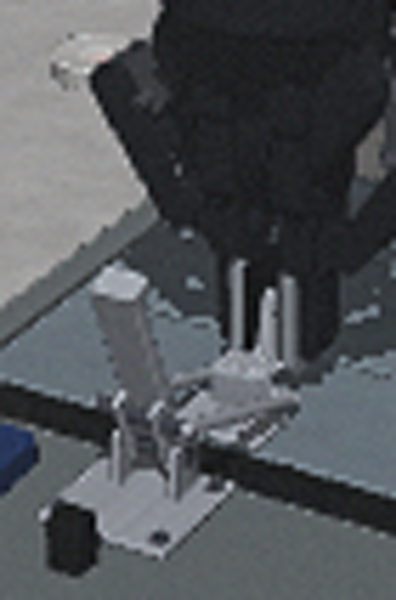

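The bar is at the keeper seat under the lip (around (240,375)), the lever leans to +y at (125,330), and the wrist feels about 6 N against the post. I'll release and rise.

Request:
servo_tool(series="0.2 0 0 0 0 0 0;0.2 0 0 0 0 0 0;0.2 0 0 0 0 0 0;0.2 0 0 0 0 0 0;0.2 0 0 -0.03 0 0 0;0.2 -0.01 0 -0.07 0 0 0;1 -0.02 0 -0.1 0 0 0;1 -0.03 0 -0.12 0 0 0;1 -0.03 0 -0.12 0 0 0;1 -0.03 0 -0.12 0 0 0;1 -0.03 0 -0.12 0 0 0")

```text
time_s: 11.57
eef_pos: [0.5242, -0.127, 0.2525]
eef_rot: [-0.001, 0.774, 0.634, -0.0]
wrist_force: [-0.1, 0.5, 0.2]
opening: -0.001
grasp_force: 0.0
```

```bash
python3 m.py h
python3 - <<'E'
import numpy as np
for n in("top","side"):
    P=np.load("h"+n+".npy"); X,Y,Z=P[...,0],P[...,1],P[...,2]
    for a,b in((-9,7),):
        for lo in range(118,196,6):
            k=(X>a)&(X<b)&(Y>0)&(Y<75)&(Z>=lo)&(Z<lo+6)
            if k.sum()>3: print(n,lo+3,np.percentile(Y[k],[5,50,95]).round(1))
    k=(abs(X+1)<8)&(Y>-70)&(Y<-31)&(Z>107)&(Z<150); print("tab",k.sum(),np.percentile(Y[k],[5,50,95]).round(1),np.percentile(Z[k],[5,50,95]).round(1))
E
```

```text
top kp 0 rib (435, [-56.1, -24.9, 7.1], [-140.5, -134.9, -129.9], [126.9, 130.0, 132.3])
leg -75 7 105.4; leg -63 5 106.2; leg -15 12 113.1; leg -9 21 115.3; leg -3 32 117.5; leg 3 29 119.8; leg 9 33 121.5; leg 15 30 123.7; leg 21 31 126.5; leg 27 47 126.3; leg 33 43 129.9; leg 39 47 131.9; 
hi (54, [-7.4, -1.4, 6.7], [46.9, 49.9, 53.7], [183.4, 184.4, 186.5])
side kp (106, [-12.0, -3.5, 7.2], [-40.0, -22.1, -16.4], [109.6, 115.0, 117.9]) rib (182, [-55.1, -1.2, 49.0], [-138.5, -132.8, -128.2], [126.3, 128.5, 130.1])
leg -21 5 108.5; leg -15 13 111.3; leg -9 5 113.5; leg -3 6 115.2; leg 3 8 117.3; leg 9 6 118.9; leg 15 5 121.7; leg 27 9 122.3; leg 33 18 117.4; leg 39 27 117.1; 
hi (7, [-7.4, 0.4, 3.4], [47.5, 49.3, 52.5], [183.3, 183.6, 184.0])
[ -2.2 -72.4 251.7] [-0.  -0.1 -0.3] 0.0021099952590237793 11.6667
top 121 [30.  31.2 37.1]
top 127 [31.6 32.9 35.1]
top 133 [33.9 35.4 46.2]
top 139 [35.9 37.6 44.2]
top 145 [38.3 39.5 41.2]
top 151 [40.5 41.5 43.7]
top 157 [42.5 43.8 45.2]
top 163 [44.5 45.6 47.2]
top 169 [48.1 48.8 50.4]
top 175 [49.7 52.  53.2]
top 181 [46.4 52.9 56.4]
top 187 [46.9 48.9 52.9]Traceback (most recent call last):
  File "<stdin>", line 8, in <module>
    return _quantile_unchecked(
        a, q, axis, out, overwrite_input, method, keepdims, weights)
    return _ureduce(a,
                    func=_quantile_ureduce_func,
    ...<5 lines>...
                    overwrite_input=overwrite_input,
                    method=method)
    r = func(a, **kwargs)
    result = _quantile(arr,
                       quantiles=q,
    ...<2 lines>...
                       out=out,
                       weights=wgt)
    slices_having_nans = np.isnan(arr[-1, ...])
                                  ~~~^^^^^^^^^
IndexError: index -1 is out of bounds for axis 0 with size 0
```

View pics/hside.png

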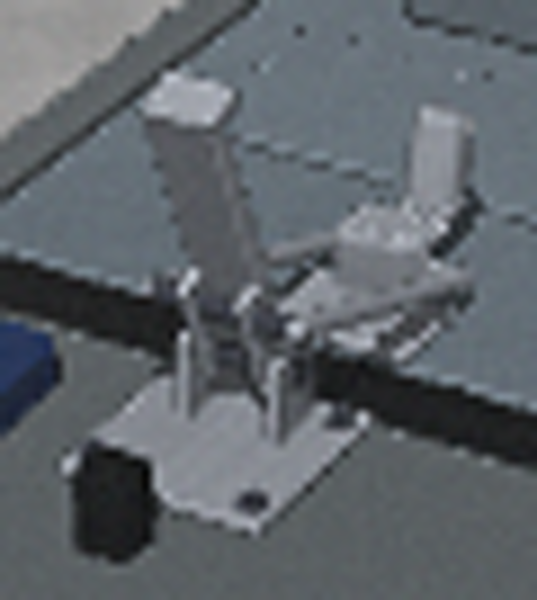

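The bar sits under the keeper lip at (455,285) with the tab standing free at (440,150). The lever is at about 1.2 rad. I'll push it over next.

```bash
python3 -c "
from h import *
go(-1.5,24,225);go(-1.5,24,184)"
```

```text
shift mm [96.4  0.8 26.8] turn [-0.18 -0.06  0.01] now [ -2.2 -72.4 251.7] t 11.67
shift mm [96.4  1.  67.8] turn [-0.18 -0.06  0.01] now [ -2.2 -72.4 251.7] t 11.67
```

Request:
servo_tool(series="1 0.035 0.001 0.005 0 0 0;1 0.07 0.001 0.015 0 0 0;1 0.09 0.001 0.025 0 0 0;1 0.096 0.001 0.04 0 0 0;1 0.096 0.001 0.06 0 0 0;1 0.096 0.001 0.068 0 0 0;1 0.096 0.001 0.068 0 0 0;1 0.099 0.001 0.068 0 0 0;1 0.102 0.001 0.068 0 0 0;1 0.104 0.001 0.068 0 0 0;1 0.106 0.001 0.068 0 0 0;1 0.106 0.001 0.068 0 0 0")

```text
time_s: 12.67
eef_pos: [0.547, -0.0236, 0.1864]
eef_rot: [0.001, 0.774, 0.634, 0.0]
wrist_force: [0.5, -0.3, 0.1]
opening: 0.001
grasp_force: 0.0
```

```bash
python3 -c "
from h import *
go(-1.5,34.3,184);go(-1.5,48.9,179.8)"
```

```text
shift mm [ 1.1 -1.7  2.4] turn [ 0.08 -0.   -0.01] now [  0.2  33.2 186.4] t 12.67
shift mm [15.7 -1.7  6.6] turn [ 0.08 -0.   -0.01] now [  0.2  33.2 186.4] t 12.67
```

Request:
servo_tool(series="1 0.002 -0.001 0.002 0 0 0;1 0.005 -0.001 0.003 0 0 0;1 0.008 -0.001 0.0035 0 0 0;1 0.012 -0.001 0.005 0 0 0;1 0.0155 -0.001 0.0065 0 0 0;1 0.0155 -0.001 0.0065 0 0 0")

```text
time_s: 13.17
eef_pos: [0.5489, -0.0088, 0.1789]
eef_rot: [0.001, 0.774, 0.634, -0.0]
wrist_force: [0.3, -4.3, -0.3]
opening: 0.001
grasp_force: 1.6
```

```bash
python3 m.py i; python3 -c "
from h import *
go(-1.5,63.2,170.3)"
```

```text
top kp 0 rib (729, [-53.9, -1.9, 52.2], [-138.0, -132.4, -127.5], [126.9, 130.0, 132.3])
leg -75 7 105.5; leg -63 7 105.6; leg -3 29 116.3; leg 3 31 117.9; leg 9 31 119.5; leg 15 18 120.6; leg 21 17 122.8; leg 27 20 123.8; leg 33 18 126.4; 
side kp (73, [-11.9, -4.9, 5.8], [-36.8, -25.0, -15.7], [111.7, 115.7, 118.3]) rib (170, [-54.9, -9.2, 38.9], [-137.0, -130.0, -126.2], [126.5, 128.3, 130.0])
leg -21 11 109.3; leg -15 10 110.1; leg -9 8 111.9; leg -3 11 114.5; leg 3 9 114.8; leg 9 8 117.5; leg 15 7 119.3; leg 27 7 120.8; leg 33 18 119.4; leg 39 40 144.6; 
hi (144, [-10.5, 1.1, 10.5], [42.8, 57.9, 59.8], [184.1, 199.8, 212.6])
[ -1.   48.1 179. ] [ 1.1 -4.4  0.8] 0.00010834397357237473 13.2667
shift mm [15.1 -0.5  8.7] turn [ 0.03  0.05 -0.02] now [ -1.   48.1 179. ] t 13.27
```

View pics/iside.png

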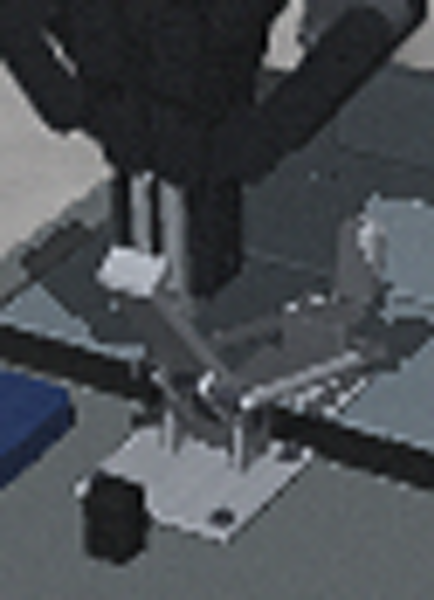

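The lever is at about 50° under the fingers (contact near (165,270)), and the lid is drawing in. Continuing.

Request:
servo_tool(series="1 0.003 0 0.001 0 0 0;1 0.0055 0 0.0025 0 0 0;1 0.008 0 0.004 0 0 0;1 0.0105 0 0.0055 0 0 0;1 0.013 0 0.0075 0 0 0;1 0.0155 0 0.009 0 0 0;1 0.0155 0 0.009 0 0 0")

```text
time_s: 13.85
eef_pos: [0.5515, 0.0069, 0.1698]
eef_rot: [-0.0, 0.774, 0.634, -0.0]
wrist_force: [-0.4, -1.8, 1.0]
opening: 0.001
grasp_force: 1.0
```

```bash
python3 -c "
from h import *
go(-1.5,74.7,155.6)"
```

```text
shift mm [10.7 -0.1 14.2] turn [-0.03  0.01 -0.02] now [ -1.4  64.  169.8] t 13.85
```

Request:
servo_tool(series="1 0.0025 0 0.0025 0 0 0;1 0.0045 0 0.005 0 0 0;1 0.006 0 0.0075 0 0 0;1 0.0075 0 0.01 0 0 0;1 0.0085 0 0.0125 0 0 0;1 0.009 0 0.014 0 0 0;1 0.009 0 0.014 0 0 0")

```text
time_s: 14.43
eef_pos: [0.5529, 0.0163, 0.1553]
eef_rot: [-0.001, 0.774, 0.634, -0.0]
wrist_force: [0.9, 0.3, 0.0]
opening: -0.001
grasp_force: 0.0
```

```bash
python3 m.py j
python3 - <<'E'
import numpy as np
for n in("top","side"):
    P=np.load("j"+n+".npy"); X,Y,Z=P[...,0],P[...,1],P[...,2]
    for y in range(40,112,4):
        k=(abs(X+1.5)<7)&(abs(Y-y)<2)&(Z<150)&(Z>95)
        if k.sum()>3: print(n,y,np.percentile(Z[k],[5,50,95]).round(1),end=' ')
    print()
E
```

```text
top kp (133, [-10.4, -1.6, 8.7], [-28.4, -20.7, -15.7], [111.3, 117.4, 119.5]) rib (705, [-53.6, -1.1, 51.7], [-135.9, -130.2, -125.4], [127.0, 130.0, 132.3])
leg -75 9 105.2; leg -69 5 105.4; leg -21 19 111.4; leg -15 34 111.3; leg -9 32 111.9; leg -3 17 111.8; leg 33 29 117.0; leg 39 34 117.1; 
side kp (58, [-11.7, -5.0, 5.0], [-31.9, -22.3, -15.7], [112.7, 116.0, 118.9]) rib (183, [-55.2, -4.4, 49.5], [-134.6, -128.2, -123.9], [126.4, 128.3, 130.1])
leg -21 6 109.4; leg -15 13 109.1; leg -9 15 110.1; leg -3 10 110.4; leg 3 11 110.8; leg 9 11 111.6; leg 15 10 112.5; leg 21 6 113.3; leg 27 11 113.6; leg 33 16 114.9; leg 39 10 114.9; 
[ -1.5  73.2 155.8] [ 0.3  0.4 -1.2] -0.002906068160200249 14.5333
top 40 [117.6 122.3 124.5] top 44 [103.9 121.7 124.1] top 48 [106.2 122.3 124.4] top 52 [119.  122.5 125. ] top 56 [101.6 118.6 123.3] top 60 [103.  104.2 104.9] top 108 [ 97.6  99.8 103.1] 
side 40 [101.7 120.5 121.5] side 44 [101.8 119.3 121.9] side 48 [100.9 102.5 121.9] side 52 [101.1 120.6 121.5] side 56 [ 99.9 103.4 121.7] side 60 [102.  102.8 122.2] side 64 [101.5 103.8 122.8] side 68 [ 98.9 101.6 122.7] side 72 [ 98.5 122.3 123.1] side 76 [ 98.6 122.2 134. ] side 80 [100.4 121.8 145.1] side 84 [101.8 137.  148.6] side 88 [ 98.8 105.2 122.8] side 92 [ 98.   99.6 123.3] side 96 [ 97.6  99.  100.2] side 100 [ 97.9 123.7 129.4] side 104 [ 98.2 121.4 128.9] side 108 [ 98.1  99.5 100.1]
```

Snapped over centre. The face is near z = 122–123 mm. Now I'll press it home.

Request:
servo_tool(series="1 0.004 0 0 0 0 0;1 0.009 0 0 0 0 0;1 0.009 0 0.003 0 0 0;1 0.009 0 0.005 0 0 0;1 0.009 0 0.006 0 0 0;1 0.009 0 0.006 0 0 0")

```text
time_s: 15.03
eef_pos: [0.5549, 0.0245, 0.1496]
eef_rot: [-0.0, 0.774, 0.634, -0.0]
wrist_force: [-0.0, 1.0, -0.5]
opening: 0.004
grasp_force: 0.0
```

Request:
servo_tool(series="1 0 0 0.001 0 0 0;1 0 0 0.002 0 0 0;1 0 0 0.002 0 0 0")

```text
time_s: 15.28
eef_pos: [0.5553, 0.0243, 0.1483]
eef_rot: [0.0, 0.774, 0.634, 0.0]
wrist_force: [-0.3, -0.6, 0.4]
opening: -0.003
grasp_force: 0.8
```

Request:
servo_tool(series="1 0 0 0.0005 0 0 0;1 0 0 0.001 0 0 0;1 0 0 0.001 0 0 0")

```text
time_s: 15.53
eef_pos: [0.5554, 0.0244, 0.1481]
eef_rot: [0.0, 0.774, 0.634, 0.0]
wrist_force: [-2.9, -0.1, 8.7]
opening: 0.004
grasp_force: 4.2
```

Request:
servo_tool(series="1 0 0 0.0005 0 0 0;1 0 0 0.001 0 0 0;1 0 0 0.001 0 0 0")

```text
time_s: 15.78
eef_pos: [0.5554, 0.0244, 0.148]
eef_rot: [0.0, 0.774, 0.634, 0.0]
wrist_force: [-6.9, -0.0, 15.2]
opening: -0.003
grasp_force: 7.4
```

15 N with no further yield: it is home. Retreat and check.

Request:
servo_tool(series="1 0 0 0 0 0 0;1 0 0 -0.01 0 0 0;1 0 0 -0.04 0 0 0;1 0 0 -0.08 0 0 0;1 -0.03 0 -0.11 0 0 0;1 -0.07 0 -0.13 0 0 0;1 -0.11 0 -0.14 0 0 0;1 -0.14 0 -0.14 0 0 0;1 -0.15 0 -0.14 0 0 0;1 -0.15 0 -0.14 0 0 0;1 -0.15 0 -0.14 0 0 0")

```text
time_s: 16.7
eef_pos: [0.5255, -0.1225, 0.2857]
eef_rot: [-0.001, 0.774, 0.633, 0.0]
wrist_force: [-1.1, 0.9, 0.0]
opening: -0.001
grasp_force: 0.0
```

```bash
python3 m.py k
python3 - <<'E'
import numpy as np
P=np.load("kside.npy"); X,Y,Z=P[...,0],P[...,1],P[...,2]
for y in range(48,108,4):
        k=(abs(X+3)<6)&(abs(Y-y)<2)&(Z<150)&(Z>112)
        if k.sum()>3: print(y,np.percentile(Z[k],[50,95]).round(1),end=' ')
E
```

```text
top kp 0 rib (486, [-56.2, -22.7, 13.3], [-135.9, -130.3, -125.4], [127.0, 129.8, 132.4])
leg -75 8 105.6; leg -63 6 105.7; leg -3 15 111.9; leg 3 25 112.6; leg 9 31 113.6; leg 15 31 114.3; leg 21 30 114.7; leg 27 41 115.2; leg 33 36 116.0; leg 39 38 116.9; 
side kp (59, [-12.1, -4.9, 4.3], [-33.0, -22.6, -15.5], [112.4, 116.0, 118.9]) rib (185, [-54.9, -6.7, 49.4], [-134.7, -128.5, -124.1], [126.4, 128.3, 129.9])
leg -21 6 109.2; leg -15 12 109.0; leg -9 16 110.5; leg -3 11 109.6; leg 3 10 111.2; leg 9 10 110.9; leg 15 11 112.3; leg 21 5 113.1; leg 27 9 113.9; leg 33 17 114.7; leg 39 16 115.1; 
[ -1.5 -66.8 285.6] [-0.   1.  -0.3] -0.0002637097767779169 16.8
48 [120.8 121.8] 52 [121.  121.3] 56 [121.4 122.5] 60 [121.4 121.9] 64 [121.6 122.9] 68 [122.  122.8] 72 [121.5 122.2] 76 [122.3 122.9] 80 [122.  123.1] 84 [122.2 123.5] 88 [122.  123.5] 92 [122.7 124.4] 100 [127.2 129.2] 104 [124.2 129.4]
```

View pics/kside.png

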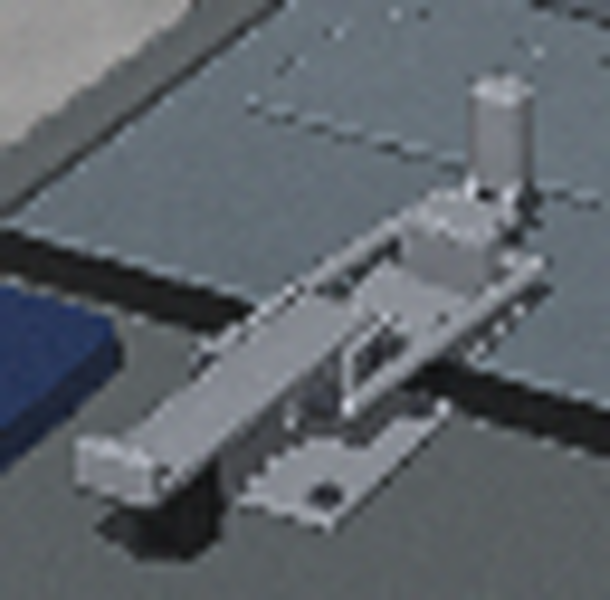

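The lever lies level on its rest (end at (115,470)), the loop is hooked at the keeper (450,235), and the lid is fully clamped. The robot touches nothing.

```bash
python3 -c "
from bench import ctrl
print(ctrl.hand_in())"
```

```text
the job is handed in; nothing more can be done
None
```

The food carrier is closed and handed in: the lid was slid shut until it pressed on the seal, the loop is hooked on the keeper, and the lever was pressed home past centre with about 15 N. It stayed down after I let go, and the arm was clear of everything at about 17 s.

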